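Lock a swivelling filter head on its bracket with the thumb pin

ROBOT

A 7-joint arm with a two-finger parallel gripper is mounted at the origin on the work surface. World frame = base frame: x ahead of the robot, y to its left, z up, the work surface at z = 0. Lengths are in m, angles in rad, forces in N, time in s.
With the tool pointing down it reaches from about 0.4 to 0.85 m from the base axis. Payload 10.4 kg.
Tool frame: the origin (TCP) lies on the centre line of the jaws, within the pads' length; the fingertips stand r.tip_extent ahead of it and the grasp point (between the pads) lies 3 mm ahead of it (r.tip_extent is the distance from the TCP to the fingertips, in m); z points along the fingers, y is the direction in which the jaws open and shut (so a half turn about z gives the same grasp; the last joint's range is limited). The gripper opens to 87 mm and grips with 3 to 60 N. Pads are 19 mm wide; open, the fingers measure 117 mm over their backs; the gripper's body (75 mm by 190 mm) begins 51 mm behind the grasp point.
Start: joints at [-1.137, 0.332, -0.065, 1.46, 0.022, 1.35, -0.088], TCP at [0.276, 0.561, 0.245] pointing down, gripper open.
Joint ranges: [-2.6, 2.6], [-0.5, 2.12], [-1.47, 1.34], [0.16, 2.42], [-1.27, 4.41], [0.06, 2.06], [-2.6, 2.6]. Speed limits (rad/s): [2.22, 2.22, 2.79, 2.79, 3.14, 3.14, 3.14].

INTERFACE

Orientations are given as a unit quaternion [x, y, z, w].
In Python, from bench import r gives the robot as it stands. The module is installed in compiled form; this text tells all that it offers.
- The arm moves only by the shell command python3 -m jog 'ROWS' [FORCE]. ROWS is JSON, a list of rows, each a list of 5 numbers: the shift along the tool's x, y, z in cm, then the turn about the tool's z in rad, then the closure, from 0 (fully open) to 1 (shut). A call has exactly 10 rows; each row shifts and turns the pose as measured when the row begins, along the tool's axes as they then stand; what a row does not reach is not made up. A row lasts 1/10 s, in which the tool goes at most 50 mm and 8.59 degrees, less where a joint would pass 70% of its speed; a pose out of reach is approached as far as the arm can. A call with a gripper value outside its range is refused whole. The fingers move at their own pace and stop on an object; FORCE is the grip in N (left out, the last holds). Time passes only in rows, so rows that do not move let the fingers close, or fill a call up. It gives the time, the measured TCP pose, the force and the opening at its end, in the units of the state.
- r.read_state(): the state, without advancing time (a new reading comes with each control period).
- r.camera(name): name is "scene" or "top" or "wrist"; returns a dict with "pixels" (384x512x3 uint8, red, green, blue), "fx", "fy", "cx", "cy" (pixels), "camera_from_world" (4x4, takes a point from world to camera coordinates). Camera axes: x right, y up, looking along -z (the intrinsics and any distortion apply to the point x, -y, -z); pixel columns grow to the right and rows downward; lengths in m; the calibration is good to about 2 mm. A picture is of the moment at which its call begins. There is no depth.
- r.close_job(): hands the job in, once; it reports no verdict.
The state is a dict: "time": time; "joint_positions": joint angles; "joint_vel": joint speeds; "joint_torque": joint torques, N m; "ee_pos": TCP position; "eef_rot": TCP orientation; "ft_force": force on the tool from outside, world axes, zero at the start; "torque": the same for the moment, N m; "width": finger opening in m.
Only numpy, scipy, OpenCV 4.12 (cv2) and the standard library are available. Lean on these libraries where they do the work, as an engineer would, in place of code of your own. Each camera call takes 0.05 s, during which the arm holds its last target. There are 200 camera calls.

TASK

The big filter head still swivels under its wall bracket: lock it. Take the thumb pin with the flat tab out of the parts block, put its tip through the bracket's slot onto the black head and feel along the slot until it drops into the hidden hole, then push it fully home, collar flat on the bracket, and let go. Go gently, do not force the pin against the plastic or the bracket, and leave everything else where it is.

Things in the scene. Friction and masses are not known exactly. Their poses are not given: they have to be found in the camera images.
- bracket: White steel wall bracket on top of a big black plastic filter head (184 mm diameter) on a thin rubber mat; the bracket does not move. Origin: on the bench under the middle of its plate, z up. The plate is level, 160 mm along x, 130 mm along y, 4 mm thick, top face 79.5 mm above the bench. The wall flange rises 65 mm along the -x edge. For force the head counts as part of it.
- pivot (a point): The pivot on which the head swivels, at the plate's top face (bracket x = -50 mm, y = 0; axes those of the bracket): a steel thumb pin like the loose one, already fitted, its tab reaching 29 mm above the plate. The head is stiff on it: it takes about 8 N sideways at the hole to swivel the head.
- slot_mid (a point): Middle of the slot, at the height of the plate's top face (bracket x = +50 mm, y = 0; axes those of the bracket). The slot is 12 mm wide (along x) and 60 mm long (along y), straight, with square ends, and goes through the 4 mm plate.
- pad_mid (a point): Point on the head's flat, level black pad, 4.5 mm under slot_mid; the pad covers the slot from below. In it, 100 mm from the pivot's axis, is one unmarked blind hole, 10.5 mm in diameter, 22 mm deep. It is always under the slot, somewhere up to 20 mm either side of the middle, on the arc about the pivot (so up to 2 mm towards the pivot from the slot's centre line).
- locking_pin: Loose steel thumb pin, 53 mm long, 45 g. Origin: middle of its tip, z up its axis. From the tip: tapered nose (5 mm wide at the end, 8 mm at z = 4 mm), round 8 mm shank to z = 24, collar of 22 mm diameter z = 24 to 27, flat tab z = 27 to 53 mm, 20 mm wide along x, 9 mm thick along y: the grip. Starts upright in a hole of the parts block, its collar on the block (tip 10 mm above the bench).
- pin_tip (a point): The middle of the pin's tip (the pin's origin, same axes). Fully home, the collar lies flat on the bracket's plate and the tip is 24 mm below the plate's top face; while the tip rides on the pad the collar stands 19.5 mm above the plate.
- parts_block: Grey plastic block that holds three fastenings upright, 60 mm along x, 160 mm along y, 34 mm high, fixed. Origin: centre of its underside. Three holes, 9.5 mm in diameter and 27 mm deep, at y = -50, 0 and +50 mm; which fastening is in which hole varies.
- vent_plug: Small steel plug with a round knob of 24 mm diameter, upright in the parts block, the knob 13 mm high above it; not needed. Origin: its lower end.
- hex_screw: Steel screw with a hexagon head of 15 mm, upright in the parts block, the head 8 mm high above it; not needed. Origin: its lower end.
- cartridge: White filter cartridge lying on the bench, 62 mm in diameter, 250 mm long (along its x); not needed. Origin: under its middle.
- dosing_bottle: Bottle with blue cap, 72 mm in diameter, 170 mm high; not needed. Origin: centre of its underside.
- reagent_bottle: Small white bottle, 34 mm in diameter, 62 mm high; not needed. Origin: centre of its underside.
- pipe_union: Grey plastic pipe union, 62 mm in diameter, 56 mm high; not needed. Origin: centre of its underside.
- screwdriver: Screwdriver lying on the bench; not needed.
- seal_ring: Black rubber ring lying flat, 60 mm in diameter; not needed. Origin: its centre.
- bowl_spanner: Black plastic ring spanner lying flat, ring of 172 mm diameter with a handle along its x, 22 mm high; not needed. Origin: centre of the ring.

How it is judged:
By the outcome, as a careful person would: the job done as asked, in the order asked, and still so for the second after the job is handed in, with the robot touching nothing.
It also fails if it takes over 70 s, if anything falls off the work surface, if the arm or the gripper's body presses on something with over 40 N, if the wrist force passes 120 N, or if a joint passes its speed limit or range.

## Working session

There is one attempt and no reset: what is moved stays moved. The work goes in short steps, Python scripts to look and compute and a shell command to move; the robot and the scene stay as the last step left them, time stands still between calls to the robot, and variables do not carry over. Pictures are saved under pics/ and viewed, about 8 in all and at most 12, crops included, and the job is handed in when it is done.

```bash
mkdir -p pics; python3 - <<'E'
from bench import r
import cv2,numpy as np
s=r.read_state(); print({k:np.round(v,3) for k,v in s.items()}, r.tip_extent)
for n in ["scene","top"]:
    c=r.camera(n); cv2.imwrite(f"pics/{n}0.png",cv2.resize(c["pixels"][:,:,::-1],(768,576)))
    print(n,c["fx"],c["fy"],c["cx"],c["cy"],np.round(c["camera_from_world"],3).tolist(),[k for k in c if k!='pixels'])
E
```

```text
{'time': np.float64(0.0), 'joint_positions': array([-1.137,  0.333, -0.065,  1.461,  0.022,  1.35 , -0.089]), 'joint_vel': array([ 0.002,  0.   ,  0.001, -0.001,  0.002, -0.001,  0.003]), 'joint_torque': array([-1.0000e-03, -6.2325e+01,  2.4000e-02, -3.8990e+01, -6.1000e-02,
        4.0000e-02,  0.0000e+00]), 'ee_pos': array([0.276, 0.561, 0.244]), 'eef_rot': array([ 0.226,  0.974, -0.001, -0.   ]), 'ft_force': array([ 0.846,  0.301, -0.377]), 'torque': array([-0.004, -0.029, -0.002]), 'width': np.float64(0.087)} 0.022
scene 469.617073568987 469.617073568987 256.39795109816015 191.68284915394005 [[0.195, 0.981, -0.011, -0.078], [-0.555, 0.12, 0.823, 0.23], [0.809, -0.154, 0.568, -1.746], [0.0, 0.0, 0.0, 1.0]] ['fx', 'fy', 'cx', 'cy', 'camera_from_world']
top 467.3124183744986 467.3124183744986 260.2917017808902 187.75050279200778 [[-0.012, -1.0, -0.012, -0.033], [0.995, -0.013, 0.101, -0.592], [-0.101, -0.011, 0.995, -1.433], [0.0, 0.0, 0.0, 1.0]] ['fx', 'fy', 'cx', 'cy', 'camera_from_world']
```

View pics/scene0.png

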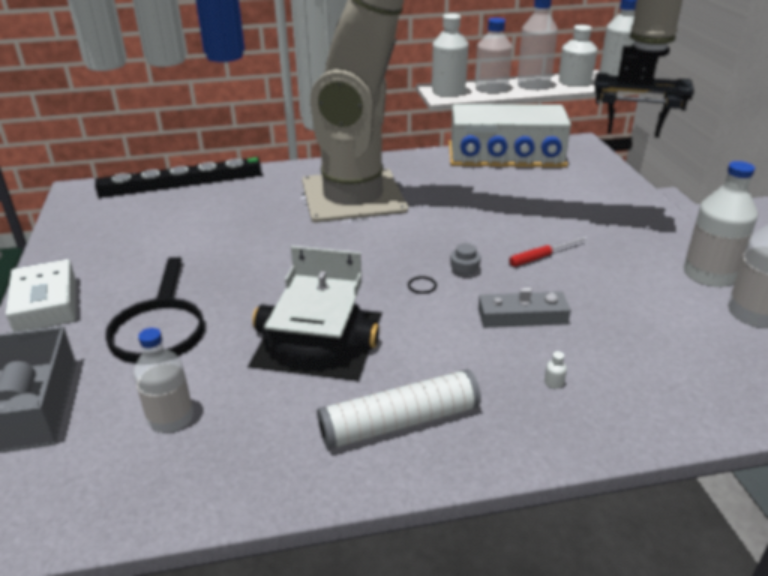

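View pics/top0.png

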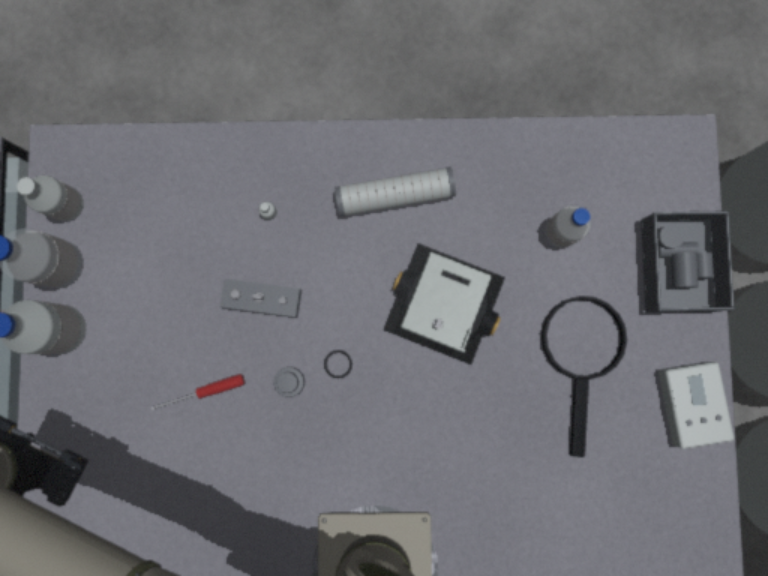

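The scene view shows the parts block around (525,307), with the tall tab in the middle at (526,296). The bracket is at (312,300), with its slot at (307,321) and pivot tab at (322,283). In the top view the block is at (260,298) with the pin at (258,296), the slot is at (456,278) and the pivot at (437,324).

```bash
cat > h.py <<'E'
from bench import r
import cv2,numpy as np
from scipy.spatial.transform import Rotation as R
def ray(c,u,v):
    T=np.asarray(c["camera_from_world"]); d=np.array([(u-c["cx"])/c["fx"],-(v-c["cy"])/c["fy"],-1.])
    d=T[:3,:3].T@d; return -T[:3,:3].T@T[:3,3], d/np.linalg.norm(d)
def plane(c,u,v,z):
    o,d=ray(c,u,v); return o+d*(z-o[2])/d[2]
def tri(rays):
    A=sum(np.eye(3)-np.outer(d,d) for o,d in rays); b=sum((np.eye(3)-np.outer(d,d))@o for o,d in rays)
    p=np.linalg.solve(A,b); return p,[float(np.linalg.norm(np.cross(p-o,d))) for o,d in rays]
def proj(c,p):
    q=np.asarray(c["camera_from_world"])@np.append(p,1); return np.array([c["cx"]-c["fx"]*q[0]/q[2],c["cy"]+c["fy"]*q[1]/q[2]])
def togo(target,yaw_y=None):
    """shift in tool axes (cm) to a world TCP target; turn about tool z to bring tool y along world azimuth yaw_y"""
    s=r.read_state(); M=R.from_quat(s["eef_rot"]).as_matrix(); d=M.T@(np.asarray(target)-s["ee_pos"])*100
    t=None
    if yaw_y is not None:
        v=M.T@np.array([np.cos(yaw_y),np.sin(yaw_y),0]); t=np.arctan2(-v[0],v[1]); t=(t+np.pi/2)%np.pi-np.pi/2
    return np.round(d,2),t
def stat():
    s=r.read_state(); print("t",round(float(s["time"]),2),"pos",np.round(s["ee_pos"],4),"F",np.round(s["ft_force"],1),"w",round(float(s["width"]),4),"q",np.round(s["joint_positions"],2)); return s
E
python3 - <<'E'
from h import *
f=lambda U:(U+.5)/1.5-.5
t=r.camera("top"); s=r.camera("scene")
for n,a,b in [("pin",(258,296),(526,293)),("slot",(456,278),(307,321)),("pivot",(437,324),(322,283))]:
    print(n,*[np.round(x,4) for x in tri([ray(t,f(a[0]),f(a[1])),ray(s,f(b[0]),f(b[1]))])])
hsv=cv2.cvtColor(t["pixels"],cv2.COLOR_RGB2HSV)
g=t["pixels"].astype(int)
# bracket plate: bright, near
m=((g.min(2)>150)*255).astype(np.uint8); m[:, :255]=0; m[:,345:]=0; m[:160]=0; m[250:]=0
cs,_=cv2.findContours(m,cv2.RETR_CCOMP,cv2.CHAIN_APPROX_NONE)
for c in cs:
    if cv2.contourArea(c)>15:
        rc=cv2.minAreaRect(c); bx=cv2.boxPoints(rc); print("plate/slot",rc); print(np.round([plane(t,*p,.0795)[:2] for p in bx],4).tolist())
# block
print(g[195:197,150:200:3].tolist()[0], g[196,140])
f2=lambda U,V,z:np.round(plane(t,f(U),f(V),z)[:3],4)
for p in [(223,279),(300,291),(298,317),(221,309)]: print("blockcorner",f2(*p,.034))
print("pin@.063",f2(258,296,.063),"slot@.0795",f2(456,278,.0795),"pivot",f2(437,324,.1))
E
```

```text
pin [0.5632 0.2324 0.0551] [0.0005 0.0005]
slot [ 0.5926 -0.1724  0.077 ] [0.0002 0.0002]
pivot [ 0.4998 -0.1332  0.0878] [0.0012 0.0012]
plate/slot ((297.6034240722656, 200.7413787841797), (43.26701354980469, 52.551780700683594), 21.801410675048828)
[[0.4973, -0.0621], [0.6444, -0.1233], [0.5938, -0.2437], [0.4479, -0.1816]]
plate/slot ((289.5, 215.5), (5.0, 9.0), 0.0)
[[0.4879, -0.1197], [0.5149, -0.1202], [0.5147, -0.1352], [0.4877, -0.1347]]
plate/slot ((303.22412109375, 184.68963623046875), (22.469135284423828, 7.056422710418701), 21.801410675048828)
[[0.597, -0.1352], [0.6168, -0.1435], [0.5906, -0.2059], [0.5708, -0.1976]]
[[108, 109, 115], [112, 115, 120], [141, 142, 148], [117, 118, 123], [106, 111, 116], [107, 111, 116], [108, 113, 117], [123, 124, 130], [118, 119, 124], [108, 112, 118], [110, 113, 119], [110, 115, 120], [111, 114, 119], [110, 113, 120], [112, 115, 120], [112, 114, 122], [106, 109, 115]] [121 121 129]
blockcorner [0.6014 0.3096 0.034 ]
blockcorner [0.5742 0.1487 0.034 ]
blockcorner [0.5201 0.1528 0.034 ]
blockcorner [0.5388 0.3131 0.034 ]
pin@.063 [0.5625 0.2303 0.063 ] slot@.0795 [ 0.5923 -0.1724  0.0795] pivot [ 0.4994 -0.1313  0.1   ]
```

```bash
python3 - <<'E'
from h import *
print(togo([.562,.231,.2],0.0), R.from_quat(r.read_state()["eef_rot"]).as_matrix().round(2).tolist())
E
```

```text
(array([-40.25, -16.96,   4.42]), np.float64(1.114039081325922)) [[-0.9, 0.44, -0.0], [0.44, 0.9, -0.0], [-0.0, -0.0, -1.0]]
```

```bash
python3 -m jog '[[-4,-1.7,0.4,0,0.5],[-4,-1.7,0.4,0,0.5],[-4,-1.7,0.4,0,0.5],[-4,-1.7,0.4,0,0.5],[-4,-1.7,0.4,0,0.5],[-4,-1.7,0.4,0,0.5],[-4,-1.7,0.4,0,0.5],[-4,-1.7,0.4,0,0.5],[-4,-1.7,0.4,0,0.5],[-4,-1.7,0.4,0,0.5]]' 20
python3 - <<'E'
from h import *
s=stat(); print(togo([.562,.231,.2],0.0))
c=r.camera("wrist"); cv2.imwrite("pics/w1.png",cv2.resize(c["pixels"][:,:,::-1],(768,576))); print(np.round(c["camera_from_world"],3).tolist(), proj(c,[.562,.231,.06])*1.5)
E
```

```text
time: 1.2
ee_pos: [0.5646, 0.2269, 0.2005]
eef_rot: [0.219, 0.976, 0.0, -0.002]
ft_force: [0.1, 0.1, 0.3]
width: 0.0438
t 1.2 pos [0.5646 0.2269 0.2005] F [0.1 0.1 0.3] w 0.0438 q [-0.6   0.32  0.18  1.57 -0.06  1.25  0.72]
(array([0.41, 0.26, 0.05]), np.float64(1.1286098775036897))
[[0.428, 0.904, -0.0, -0.446], [-0.873, 0.414, -0.258, 0.418], [-0.233, 0.11, 0.966, -0.241], [0.0, 0.0, 0.0, 1.0]] [391.32715151 284.28213104]
```

View pics/w1.png

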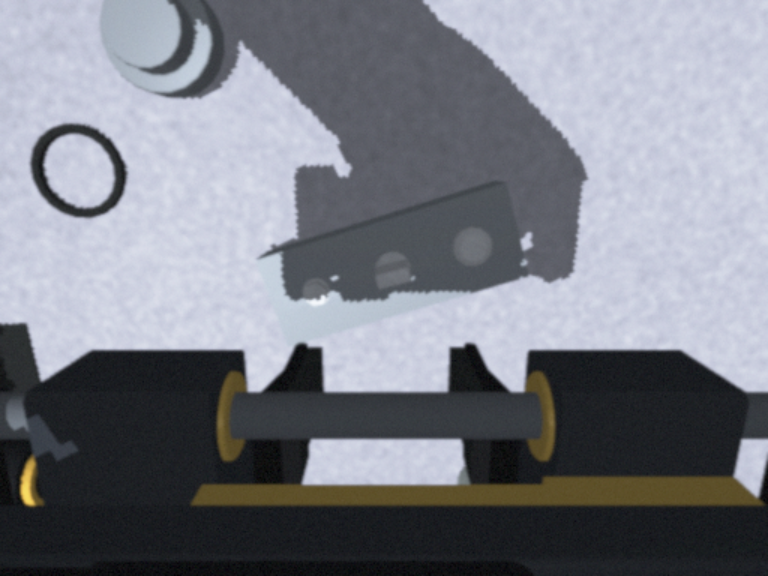

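The wrist view shows the block. The pin's tab, in the middle hole, has its top at about (394,268), the knob is at (472,246) and the screw at (316,290). The tab's width runs roughly along the block's length. Next is an enlarged crop with a contour fit.

```bash
python3 - <<'E'
from h import *
c=r.camera("wrist"); p=c["pixels"]
k=p[150:220,165:365]
g=cv2.cvtColor(k,cv2.COLOR_RGB2GRAY).astype(float); e=np.clip((g-40)*1.9,0,255).astype(np.uint8)
cv2.imwrite("pics/w2.png",cv2.resize(e,None,fx=4,fy=4,interpolation=cv2.INTER_CUBIC))
E
```

```text
(no output)
```

View pics/w2.png

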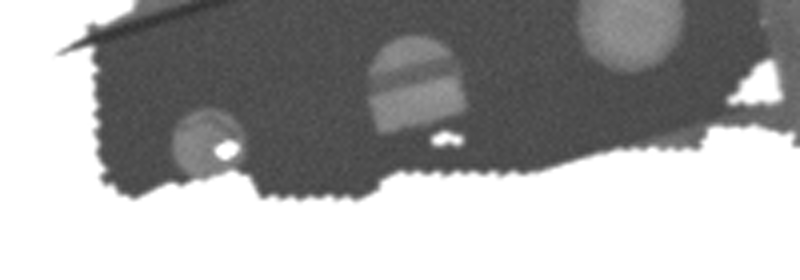

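The tab's top face is centred at (418,105) in the crop, with corners (370,97), (457,80), (468,108) and (380,133). The collar shows behind it.

```bash
python3 - <<'E'
from h import *
c=r.camera("wrist"); t=r.camera("top")
f=lambda U,V:(165+(U+.5)/4-.5,150+(V+.5)/4-.5)
ft=lambda U:(U+.5)/1.5-.5
print(tri([ray(c,*f(418,105)),ray(t,ft(258),ft(296))]))
q=[plane(c,*f(*p),.063)[:2] for p in [(370,97),(457,80),(468,108),(380,133)]]
print(np.round(q,4), np.mean(q,0))
for a,b in[(0,1),(3,2),(0,3),(1,2)]:
    d=q[b]-q[a]; print(np.linalg.norm(d),np.arctan2(d[1],d[0]))
# knob & screw tops for block direction (knob z .047, screw z .042)
a=plane(c,*f(630,20),.047)[:2]; b=plane(c,*f(209,143),.042)[:2]; print(a,b,(a+b)/2,np.linalg.norm(a-b),np.arctan2(*(a-b)[::-1]))
E
```

```text
(array([0.56333409, 0.23531306, 0.03490758]), [0.0016006912591533453, 0.001600691259153418])
[[0.5504 0.228 ]
 [0.5551 0.2459]
 [0.5615 0.2455]
 [0.5583 0.2265]] [0.55631386 0.23647199]
0.01857574304387561 1.315170080632293
0.01928906986001037 1.4023398722504645
0.00802682304185486 -0.18523116051587557
0.00644130051994456 -0.06749552993322779
[0.5626035  0.28523513] [0.5476081  0.18840584] [0.5551058  0.23682048] 0.09798353351490753 1.4171524826493904
```

```bash
python3 - <<'E'
from h import *
print(togo([.558,.233,.15],-.18))
E
```

```text
(array([0.77, 0.27, 5.02]), np.float64(1.3058099303343864))
```

```bash
python3 -m jog '[[0.8,0.3,0,0.13,0.5],[0,0,0.5,0.13,0.5],[0,0,0.5,0.13,0.5],[0,0,0.5,0.13,0.5],[0,0,0.5,0.13,0.5],[0,0,0.5,0.13,0.5],[0,0,0.5,0.13,0.5],[0,0,0.5,0.13,0.5],[0,0,0.5,0.13,0.5],[0,0,0.5,0.13,0.5]]'
python3 - <<'E'
from h import *
s=stat(); print(togo([.558,.233,.15],-.18))
c=r.camera("wrist"); cv2.imwrite("pics/w3.png",np.clip(cv2.resize(c["pixels"][:,:,::-1],(768,576)).astype(float)*1.3,0,255)); print(proj(c,[.558,.233,.063])*1.5+.25)
E
```

```text
time: 2.4
ee_pos: [0.5477, 0.2515, 0.1547]
eef_rot: [0.774, 0.633, -0.0, -0.006]
ft_force: [0.3, 0.1, -0.0]
width: 0.0433
t 2.4 pos [0.5477 0.2515 0.1547] F [ 0.3  0.1 -0. ] w 0.0433 q [-0.78  0.36  0.35  1.65 -0.14  1.16 -0.6 ]
(array([-1.62,  1.39,  0.44]), np.float64(-0.020246216799183925))
[417.88469733 345.59642735][ WARN:0@0.579] global loadsave.cpp:1063 imwrite_ Unsupported depth image for selected encoder is fallbacked to CV_8U.
```

View pics/w3.png

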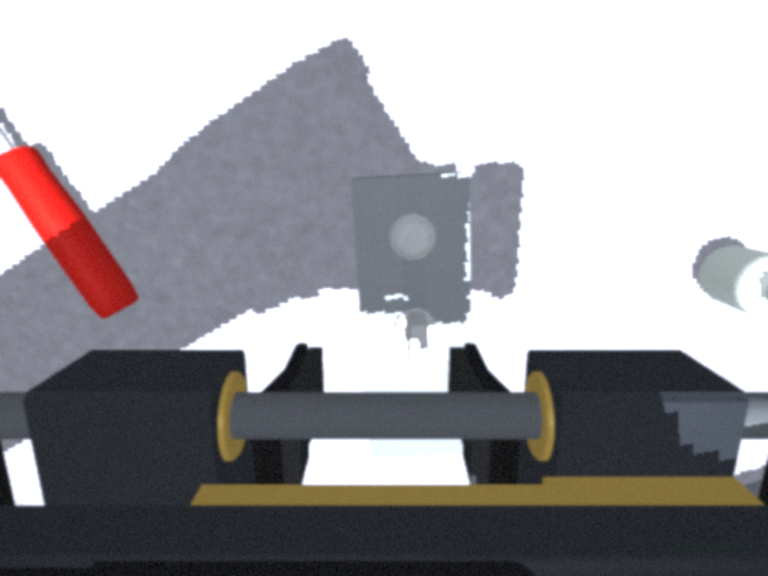

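The tab is now seen end-on at (417,323–352), with its thickness across the jaws. The jaw centre is at column 386. I'll take an unsaturated crop to locate the tab along its width.

```bash
python3 - <<'E'
from h import *
c=r.camera("wrist"); k=c["pixels"][185:245,220:340]
cv2.imwrite("pics/w4.png",cv2.resize(k[:,:,::-1],None,fx=6,fy=6,interpolation=cv2.INTER_CUBIC))
E
```

```text
(no output)
```

View pics/w4.png

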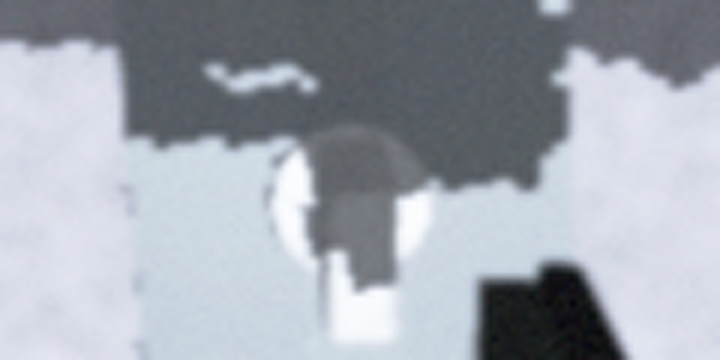

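The tab's top face covers columns 330–397 and rows 192–345 in the crop. The collar disc is centred near (353,205).

```bash
python3 - <<'E'
from h import *
c=r.camera("wrist"); f=lambda U,V:(220+(U+.5)/6-.5,185+(V+.5)/6-.5)
a=plane(c,*f(363,268),.063); print("tab",a,"collar",plane(c,*f(353,205),.037))
# edge slope and width scale -> height check: tab width 9mm spans 68/6 px
T=np.asarray(c["camera_from_world"]); o=-T[:3,:3].T@T[:3,3]; print("cam",o)
for e in [(330,268),(397,268)]: print(plane(c,*f(*e),.063))
# two-view height: earlier wrist view ray at its camera is gone; use top ray
t=r.camera("top"); ft=lambda U:(U+.5)/1.5-.5
print(tri([ray(c,*f(363,268)),ray(t,ft(258),ft(296))]))
s=r.camera("scene"); print(tri([ray(c,*f(363,268)),ray(s,ft(526),ft(290))]))
print("togo",togo([a[0],a[1],.11],-.18)); stat()
E
```

```text
tab [0.55894144 0.23363749 0.063     ] collar [0.55896424 0.23306485 0.037     ]
cam [0.56126504 0.32011357 0.29484181]
[0.55498435 0.23441094 0.063     ]
[0.56301694 0.23284089 0.063     ]
(array([0.56086659, 0.23156677, 0.05840764]), [0.0020005530983958054, 0.0020005530983956982])
(array([0.55935914, 0.23307587, 0.05963645]), [0.0007894769388658756, 0.0007894769388657624])
togo (array([-1.48,  1.39,  4.5 ]), np.float64(-0.012406440125296125))
t 2.65 pos [0.5485 0.2504 0.1552] F [ 1.2 -0.3  0.1] w 0.0437 q [-0.78  0.36  0.35  1.65 -0.14  1.16 -0.59]
```

```bash
python3 -m jog '[[-0.7,0.7,0.5,-0.01,0.5],[-0.7,0.7,0.5,0,0.5],[0,0,0.5,0,0.5],[0,0,0.5,0,0.5],[0,0,0.5,0,0.5],[0,0,0.5,0,0.5],[0,0,0.5,0,0.5],[0,0,0.5,0,0.5],[0,0,0,0,0.5],[0,0,0,0,0.5]]'
python3 - <<'E'
from h import *
stat(); print(togo([.559,.2335,.0605],-.18))
E
```

```text
time: 3.65
ee_pos: [0.5592, 0.236, 0.1129]
eef_rot: [0.765, 0.644, 0.001, -0.006]
ft_force: [0.4, 1.0, -0.1]
width: 0.0435
t 3.65 pos [0.5592 0.236  0.1129] F [ 0.4  1.  -0.1] w 0.0435 q [-0.74  0.41  0.34  1.68 -0.17  1.08 -0.52]
(array([-0.29,  0.07,  5.24]), np.float64(0.008760590238258814))
```

```bash
python3 -m jog '[[-0.2,0.05,0.5,0,0.5],[-0.1,0,0.7,0,0.5],[0,0,0.7,0,0.5],[0,0,0.7,0,0.5],[0,0,0.7,0,0.5],[0,0,0.7,0,0.5],[0,0,0.6,0,0.5],[0,0,0.5,0,0.5],[0,0,0,0,0.5],[0,0,0,0,0.5]]'
python3 - <<'E'
from h import *
stat(); print(togo([.559,.2335,.0605],-.18))
E
```

```text
time: 4.65
ee_pos: [0.5588, 0.2332, 0.057]
eef_rot: [0.765, 0.644, 0.001, -0.006]
ft_force: [0.6, -0.8, 0.3]
width: 0.0437
t 4.65 pos [0.5588 0.2332 0.057 ] F [ 0.6 -0.8  0.3] w 0.0437 q [-0.73  0.47  0.33  1.72 -0.19  0.98 -0.49]
(array([ 0.04,  0.01, -0.35]), np.float64(0.008744703132150589))
```

```bash
python3 -m jog '[[0,0,-0.35,0,0.5],[0,0,0,0,0.7],[0,0,0,0,0.8],[0,0,0,0,0.9],[0,0,0,0,1],[0,0,0,0,1],[0,0,0,0,1],[0,0,0,0,1],[0,0,0,0,1],[0,0,0,0,1]]' 30
python3 - <<'E'
from h import *
stat()
E
```

```text
time: 5.65
ee_pos: [0.5595, 0.2335, 0.0622]
eef_rot: [0.765, 0.644, 0.002, -0.006]
ft_force: [-0.7, -1.0, 0.7]
width: 0.0089
t 5.65 pos [0.5595 0.2335 0.0622] F [-0.7 -1.   0.7] w 0.0089 q [-0.73  0.47  0.33  1.72 -0.19  0.99 -0.5 ]
```

```bash
python3 -m jog '[[0,0,-0.6,0,1],[0,0,-0.8,0,1],[0,0,-1,0,1],[0,0,-1.3,0,1],[0,0,-1.5,0,1],[0,0,-1.5,0,1],[0,0,-1.5,0,1],[0,0,-1.5,0,1],[0,0,-1.5,0,1],[0,0,-1.5,0,1]]'
python3 - <<'E'
from h import *
stat(); print(togo([.58,-.14,.2],1.16)); 
E
```

```text
time: 6.65
ee_pos: [0.5595, 0.2312, 0.201]
eef_rot: [0.765, 0.644, 0.002, -0.006]
ft_force: [0.5, 0.4, -0.9]
width: 0.0087
t 6.65 pos [0.5595 0.2312 0.201 ] F [ 0.5  0.4 -0.9] w 0.0087 q [-0.75  0.32  0.36  1.59 -0.13  1.25 -0.54]
(array([-36.22,   8.37,  -0.34]), np.float64(-1.3318921606975347))
```

```bash
python3 -m jog '[[-3.6,0.85,0,0,1],[-3.6,0.85,0,0,1],[-3.6,0.85,0,0,1],[-3.6,0.85,0,0,1],[-3.6,0.85,0,0,1],[-3.6,0.85,0,0,1],[-3.6,0.85,0,0,1],[-3.6,0.85,0,0,1],[-3.6,0.85,0,0,1],[-3.6,0.85,0,0,1]]'
python3 -m jog '[[0,0,0,-0.13,1],[0,0,0,-0.13,1],[0,0,0,-0.13,1],[0,0,0,-0.13,1],[0,0,0,-0.13,1],[0,0,0,-0.13,1],[0,0,0,-0.13,1],[0,0,0,-0.13,1],[0,0,0,-0.13,1],[0,0,0,-0.13,1]]'
python3 - <<'E'
from h import *
s=stat(); print(togo([.592,-.172,.2],1.16))
c=r.camera("wrist"); cv2.imwrite("pics/w5.png",cv2.resize(c["pixels"][:,:,::-1],(768,576)))
for p in [[.592,-.172,.0795],[.4995,-.132,.0795],s["ee_pos"]-[0,0,.0522]]: print(proj(c,p)*1.5+.25)
E
```

```text
time: 7.65
ee_pos: [0.5843, -0.1442, 0.2106]
eef_rot: [0.761, 0.648, 0.01, -0.005]
ft_force: [0.7, 0.5, 0.2]
width: 0.0087
time: 8.65
ee_pos: [0.5816, -0.1544, 0.223]
eef_rot: [0.196, 0.981, 0.011, 0.005]
ft_force: [-0.4, -0.2, -0.3]
width: 0.009
t 8.65 pos [ 0.5816 -0.1544  0.223 ] F [-0.4 -0.2 -0.3] w 0.009 q [-0.11  0.29  0.37  1.58 -0.13  1.28  1.46]
(array([-1.62, -1.28,  2.28]), np.float64(0.016150885031995132))
[360.52122038 314.61163283]
[360.52582888 135.46234243]
[384.46828788 343.89430412]
```

View pics/w5.png

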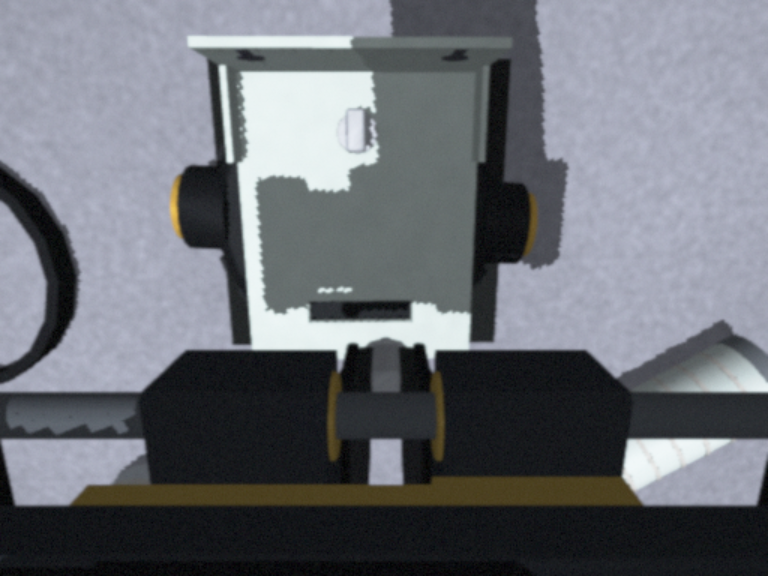

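The slot shows at (310–411, 301–320), possibly with a darker spot near (350,309). The pivot tab is at (354,130), and the held pin's collar is just visible at (387,345). I'll measure the slot.

```bash
python3 - <<'E'
from h import *
c=r.camera("wrist"); g=cv2.cvtColor(c["pixels"],cv2.COLOR_RGB2GRAY)
sub=g[196:218,200:280]; m=(sub<70).astype(np.uint8)*255
n,l,st,ce=cv2.connectedComponentsWithStats(m); i=1+np.argmax([st[k][2] if st[k][3]<14 else 0 for k in range(1,n)]); print(st[i],ce[i])
pts=np.argwhere(l==i)[:,::-1]+[200,196]; rc=cv2.minAreaRect(pts.astype(np.float32)); print(rc)
q=[plane(c,*p,.0795)[:2] for p in cv2.boxPoints(rc)]; print(np.round(q,4))
cc=plane(c,*rc[0],.0795); print("slot",cc)
q=np.array(q); print([ (np.linalg.norm(q[(k+1)%4]-q[k]).round(4),np.arctan2(*(q[(k+1)%4]-q[k])[::-1]).round(3)) for k in range(4)])
for v in range(200,215): print(v,g[v,204:277:2].tolist())
# pivot collar base approx
print("pivot tab top@.1085",plane(c,354/1.5,118/1.5,.1085)) 
print("dark",plane(c,350/1.5,309/1.5,.075))
stat()
E
```

```text
[  6   4  68  12 783] [39.84163474  9.5083014 ]
((239.5, 205.5), (67.0, 11.0), -0.0)
[[ 0.582  -0.2005]
 [ 0.5728 -0.1963]
 [ 0.5953 -0.142 ]
 [ 0.6048 -0.1457]]
slot [ 0.58865447 -0.17119695  0.0795    ]
[(np.float64(0.0101), np.float64(2.714)), (np.float64(0.0588), np.float64(1.178)), (np.float64(0.0102), np.float64(-0.374)), (np.float64(0.0594), np.float64(-1.965))]
200 [102, 82, 58, 65, 71, 62, 66, 70, 65, 66, 71, 66, 63, 59, 59, 61, 70, 64, 59, 60, 58, 61, 62, 60, 62, 61, 55, 61, 58, 62, 57, 61, 60, 61, 61, 89, 128]
201 [106, 68, 38, 49, 51, 43, 47, 50, 45, 48, 53, 44, 41, 27, 21, 30, 34, 28, 32, 30, 30, 33, 30, 25, 25, 30, 24, 34, 29, 30, 23, 27, 26, 24, 38, 111, 181]
202 [101, 71, 43, 49, 49, 47, 50, 48, 49, 51, 49, 46, 33, 20, 25, 17, 18, 11, 18, 22, 12, 20, 19, 20, 15, 15, 21, 18, 15, 19, 19, 18, 19, 21, 41, 154, 219]
203 [109, 89, 48, 49, 53, 51, 49, 47, 52, 50, 47, 50, 23, 10, 16, 5, 13, 18, 16, 8, 13, 15, 18, 26, 12, 22, 16, 19, 23, 18, 18, 19, 18, 15, 43, 170, 233]
204 [148, 109, 51, 49, 49, 51, 49, 51, 48, 49, 53, 48, 16, 13, 7, 18, 12, 12, 14, 19, 15, 18, 15, 11, 17, 1
[... 1191 characters left out ...]
, 86, 90, 84, 92, 92, 81, 85, 92, 83, 89, 92, 87, 94, 90, 76, 92, 81, 84, 92, 87, 96, 91, 83, 86, 98, 176, 235]
213 [237, 173, 156, 155, 149, 156, 155, 133, 156, 151, 144, 153, 144, 151, 155, 141, 142, 155, 144, 152, 150, 144, 152, 149, 128, 150, 137, 142, 156, 149, 161, 159, 144, 150, 157, 191, 236]
214 [238, 212, 207, 207, 204, 209, 205, 200, 204, 201, 198, 203, 199, 204, 205, 199, 200, 204, 199, 199, 200, 197, 200, 198, 192, 199, 196, 200, 201, 207, 212, 214, 208, 209, 211, 220, 236]
pivot tab top@.1085 [ 0.49240721 -0.13232527  0.1085    ]
dark [ 0.58818188 -0.17712992  0.075     ]
t 8.75 pos [ 0.5817 -0.1545  0.223 ] F [0.7 0.  0.8] w 0.0086 q [-0.11  0.29  0.37  1.58 -0.13  1.28  1.46]
```

```bash
cat >> h.py <<'E'
Mg=R.from_quat([.765,.644,.002,-.006])/1 if False else R.from_quat([.765,.644,.002,-.006])
PSI=-.393; BX=np.array([np.cos(PSI),np.sin(PSI),0]); BY=np.array([-np.sin(PSI),np.cos(PSI),0])
def tip(s):
    d=(R.from_quat(s["eef_rot"])*Mg.inv()).apply([0,0,-1]); return s["ee_pos"]+.0522*d, d
def tipgo(target):
    s=r.read_state(); t,d=tip(s); e,_=togo(s["ee_pos"]+np.asarray(target)-t,1.178)[0],0
    print("tip",np.round(t,4),"axis",np.round(d,3),"move",e,"turn",np.round(togo(s["ee_pos"],1.178)[1],3))
E
python3 - <<'E'
from h import *
stat(); S=np.array([.589,-.171,.095]); tipgo(S+.003*BY)
E
```

```text
t 8.75 pos [ 0.5817 -0.1545  0.223 ] F [0.7 0.  0.8] w 0.0086 q [-0.11  0.29  0.37  1.58 -0.13  1.28  1.46]
tip [ 0.5832 -0.1535  0.1709] axis [ 0.028  0.02  -0.999] move [-1.16 -1.27  7.57] turn -0.005
```

```bash
python3 -m jog '[[-0.4,-0.4,0.6,0,1],[-0.4,-0.4,0.8,0,1],[-0.3,-0.4,0.8,0,1],[0,0,0.8,0,1],[0,0,0.8,0,1],[0,0,0.8,0,1],[0,0,0.8,0,1],[0,0,0.8,0,1],[0,0,0.6,0,1],[0,0,0,0,1]]'
python3 - <<'E'
from h import *
s=stat(); S=np.array([.589,-.171,.095]); tipgo(S+.003*BY)
c=r.camera("wrist"); t,_=tip(s); print(proj(c,t)*1.5+.25, proj(c,S-[0,0,.0155])*1.5+.25)
k=c["pixels"][170:300,180:340]; cv2.imwrite("pics/w6.png",cv2.resize(k[:,:,::-1],None,fx=4.5,fy=4.5,interpolation=cv2.INTER_CUBIC))
E
```

```text
time: 9.75
ee_pos: [0.5877, -0.1696, 0.1482]
eef_rot: [0.204, 0.979, 0.011, 0.004]
ft_force: [-0.6, -0.2, 0.2]
width: 0.0091
t 9.75 pos [ 0.5877 -0.1696  0.1482] F [-0.6 -0.2  0.2] w 0.0091 q [-0.08  0.38  0.37  1.64 -0.17  1.14  1.5 ]
tip [ 0.5891 -0.1685  0.0961] axis [ 0.026  0.021 -0.999] move [-0.09  0.07  0.11] turn -0.018
[388.34907777 345.95151511] [382.01807413 334.40398866]
```

View pics/w6.png

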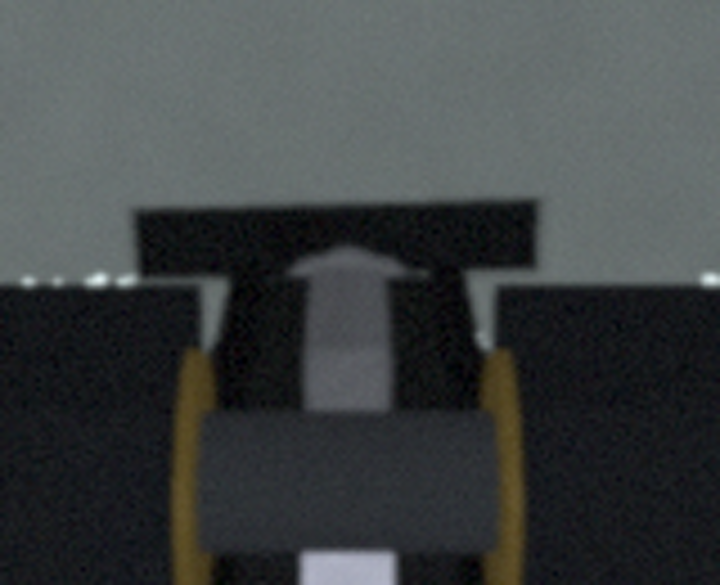

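The collar's far edge peaks at (345,247) in the crop. The slot covers (137–540, 205–272), and the tip itself is hidden behind the collar. I'll check both against the prediction.

```bash
python3 - <<'E'
from h import *
s=stat(); c=r.camera("wrist"); t,d=tip(s)
f=lambda U,V:(180+(U+.5)/4.5-.5,170+(V+.5)/4.5-.5)
for h in (.024,.027): print("collar edge pred",(proj(c,t-d*h-.011*BX)-[180,170]+.5)*4.5-.5)
q=np.array([plane(c,*f(*p),.0795) for p in [(137,211),(540,202),(538,268),(142,276)]]); print(np.round(q,4), "slot",q.mean(0))
e=q[1]-q[0]; print(np.arctan2(e[1],e[0]), np.linalg.norm(e), np.linalg.norm(q[3]-q[0]))
rel=t-q.mean(0); print("tip rel slot, bracket x,y mm",rel@BX*1e3,rel@BY*1e3)
E
```

```text
t 9.8 pos [ 0.5879 -0.1697  0.1487] F [-0.4  0.1  0.2] w 0.0085 q [-0.08  0.38  0.37  1.64 -0.17  1.14  1.5 ]
collar edge pred [354.34855075 256.93305321]
collar edge pred [354.29331411 265.56162505]
[[ 0.5736 -0.196   0.0795]
 [ 0.5962 -0.1417  0.0795]
 [ 0.6057 -0.1458  0.0795]
 [ 0.583  -0.1997  0.0795]] slot [ 0.58959087 -0.17080195  0.0795    ]
1.1758971990209846 0.05886979092636823 0.01011256562038072
tip rel slot, bracket x,y mm -1.1232012887859124 1.9390805388654087
```

```bash
python3 -m jog '[[-0.3,0,0,0,1],[0,0,0.2,0,1],[0,0,0.3,0,1],[0,0,0.3,0,1],[0,0,0.2,0,1],[0,0,0.1,0,1],[0,0,0.1,0,1],[0,0,0.05,0,1],[0,0,0,0,1],[0,0,0,0,1]]'
python3 - <<'E'
from h import *
s=stat(); tipgo([.5904,-.1711,.08])
E
```

```text
time: 10.85
ee_pos: [0.5922, -0.1711, 0.1371]
eef_rot: [0.204, 0.979, 0.011, 0.006]
ft_force: [0.6, 0.6, 0.0]
width: 0.0085
t 10.85 pos [ 0.5922 -0.1711  0.1371] F [0.6 0.6 0. ] w 0.0085 q [-0.07  0.4   0.36  1.64 -0.18  1.12  1.5 ]
tip [ 0.5937 -0.1701  0.085 ] axis [ 0.029  0.02  -0.999] move [ 0.26 -0.24  0.49] turn -0.018
```

```bash
python3 -m jog '[[0.1,0,0.1,0,1],[0,0,0.15,0,1],[0,0,0.15,0,1],[0,0,0.1,0,1],[0,0,0.1,0,1],[0,0,0.05,0,1],[0,0,0.05,0,1],[0,0,0.05,0,1],[0,0,0.05,0,1],[0,0,0,0,1]]'
python3 - <<'E'
from h import *
s=stat(); tipgo([.5904,-.1711,.075])
E
```

```text
time: 11.85
ee_pos: [0.5914, -0.1705, 0.1285]
eef_rot: [0.204, 0.979, 0.011, 0.006]
ft_force: [0.3, -0.7, -1.2]
width: 0.0085
t 11.85 pos [ 0.5914 -0.1705  0.1285] F [ 0.3 -0.7 -1.2] w 0.0085 q [-0.07  0.4   0.36  1.65 -0.18  1.1   1.51]
tip [ 0.5929 -0.1695  0.0764] axis [ 0.029  0.02  -0.999] move [ 0.17 -0.25  0.13] turn -0.018
```

```bash
python3 -m jog '[[0,0,0.03,0,1],[0,0,0.03,0,1],[0,0,0.03,0,1],[0,0,0.03,0,1],[0,0,0.02,0,1],[0,0,0.02,0,1],[0,0,0.02,0,1],[0,0,0.02,0,1],[0,0,0.02,0,1],[0,0,0.02,0,1]]'
python3 - <<'E'
from h import *
s=stat(); tipgo([.5904,-.1711,.075])
E
```

```text
time: 12.85
ee_pos: [0.5916, -0.1706, 0.127]
eef_rot: [0.204, 0.979, 0.011, 0.007]
ft_force: [-2.1, 0.9, 4.1]
width: 0.0089
t 12.85 pos [ 0.5916 -0.1706  0.127 ] F [-2.1  0.9  4.1] w 0.0089 q [-0.07  0.4   0.36  1.66 -0.18  1.1   1.51]
tip [ 0.5932 -0.1695  0.0748] axis [ 0.03   0.02  -0.999] move [ 0.19 -0.26 -0.03] turn -0.018
```

```bash
python3 -m jog '[[0.05,-0.05,0,0,1],[0.03,-0.07,0.01,0,1],[0,-0.07,0.02,0,1],[0,-0.07,0.02,0,1],[0,-0.07,0.02,0,1],[0,-0.07,0.02,0,1],[0,0,0.02,0,1],[0,0,0.02,0,1],[0,0,0.02,0,1],[0,0,0.02,0,1]]'
python3 - <<'E'
from h import *
s=stat(); tipgo([.5904,-.1711,.075])
E
```

```text
time: 13.85
ee_pos: [0.5909, -0.1724, 0.1268]
eef_rot: [0.203, 0.979, 0.012, 0.008]
ft_force: [-1.3, 2.1, 5.6]
width: 0.009
t 13.85 pos [ 0.5909 -0.1724  0.1268] F [-1.3  2.1  5.6] w 0.009 q [-0.06  0.4   0.36  1.66 -0.18  1.1   1.51]
tip [ 0.5926 -0.1713  0.0746] axis [ 0.034  0.022 -0.999] move [ 0.21 -0.07 -0.04] turn -0.016
```

```bash
python3 -m jog '[[0.06,-0.08,0.01,0,1],[0.06,-0.1,0.01,0,1],[0,-0.1,0.01,0,1],[0,-0.1,0.02,0,1],[0,-0.1,0.02,0,1],[0,-0.1,0.02,0,1],[0,0,0.02,0,1],[0,0,0.02,0,1],[0,0,0.02,0,1],[0,0,0.02,0,1]]'
python3 - <<'E'
from h import *
s=stat(); tipgo([.5904,-.1711,.075])
E
```

```text
time: 14.85
ee_pos: [0.5865, -0.1787, 0.1235]
eef_rot: [0.204, 0.979, 0.011, 0.008]
ft_force: [0.2, 0.6, 0.2]
width: 0.0086
t 14.85 pos [ 0.5865 -0.1787  0.1235] F [0.2 0.6 0.2] w 0.0086 q [-0.06  0.4   0.36  1.67 -0.18  1.09  1.52]
tip [ 0.5882 -0.1776  0.0714] axis [ 0.032  0.021 -0.999] move [ 0.05  0.69 -0.35] turn -0.017
```

```bash
python3 -m jog '[[0,0,0.05,0,1],[0,0,0.05,0,1],[0,0,0.1,0,1],[0,0,0.1,0,1],[0,0,0.1,0,1],[0,0,0.1,0,1],[0,0,0.1,0,1],[0,0,0,0,1],[0,0,0,0,1],[0,0,0,0,1]]'
python3 - <<'E'
from h import *
s=stat(); tipgo([.5904,-.1711,.0555])
E
```

```text
time: 15.85
ee_pos: [0.5869, -0.1781, 0.1168]
eef_rot: [0.203, 0.979, 0.011, 0.008]
ft_force: [0.1, 1.4, -0.4]
width: 0.0085
t 15.85 pos [ 0.5869 -0.1781  0.1168] F [ 0.1  1.4 -0.4] w 0.0085 q [-0.06  0.41  0.36  1.67 -0.19  1.08  1.53]
tip [ 0.5885 -0.177   0.0646] axis [ 0.032  0.021 -0.999] move [0.08 0.59 0.93] turn -0.017
```

```bash
python3 -m jog '[[0,0,0.1,0,1],[0,0,0.1,0,1],[0,0,0.1,0,1],[0,0,0.1,0,1],[0,0,0.1,0,1],[0,0,0.05,0,1],[0,0,0.03,0,1],[0,0,0.03,0,1],[0,0,0,0,1],[0,0,0,0,1]]'
python3 - <<'E'
from h import *
s=stat(); tipgo([.5904,-.1711,.0555])
E
```

```text
time: 16.85
ee_pos: [0.587, -0.178, 0.1102]
eef_rot: [0.203, 0.979, 0.011, 0.008]
ft_force: [1.9, 1.0, -0.3]
width: 0.0091
t 16.85 pos [ 0.587  -0.178   0.1102] F [ 1.9  1.  -0.3] w 0.0091 q [-0.05  0.42  0.36  1.68 -0.19  1.07  1.53]
tip [ 0.5887 -0.1769  0.0581] axis [ 0.033  0.021 -0.999] move [0.08 0.59 0.27] turn -0.017
```

```bash
python3 -m jog '[[0,0,0.05,0,1],[0,0,0.05,0,1],[0,0,0.04,0,1],[0,0,0.03,0,1],[0,0,0.03,0,1],[0,0,0.03,0,1],[0,0,0.03,0,1],[0,0,0.02,0,1],[0,0,0.02,0,1],[0,0,0.02,0,1]]'
python3 - <<'E'
from h import *
s=stat(); tipgo([.5904,-.1711,.0555])
E
```

```text
time: 17.85
ee_pos: [0.5872, -0.1781, 0.1078]
eef_rot: [0.203, 0.979, 0.012, 0.008]
ft_force: [-0.7, 0.9, 5.8]
width: 0.0085
t 17.85 pos [ 0.5872 -0.1781  0.1078] F [-0.7  0.9  5.8] w 0.0085 q [-0.05  0.42  0.36  1.68 -0.19  1.06  1.53]
tip [ 0.5889 -0.1769  0.0557] axis [ 0.033  0.021 -0.999] move [0.1  0.59 0.03] turn -0.017
```

```bash
python3 -m jog '[[0,0,0,0,0.85],[0,0,0,0,0.8],[0,0,0,0,0.7],[0,0,0,0,0.6],[0,0,0,0,0.5],[0,0,0,0,0.5],[0,0,-0.5,0,0.5],[0,0,-0.8,0,0.5],[0,0,-1,0,0.5],[0,0,-1,0,0.5]]'
python3 -m jog '[[0,0,-1.5,0,0.5],[0,0,-1.5,0,0.5],[0,0,-1.5,0,0.5],[0,0,-1.5,0,0.5],[0,0,-1.5,0,0.5],[-0.5,0,-1,0,0.5],[-1,0,-0.5,0,0.5],[-1,0,0,0,0.5],[0,0,0,0,0.5],[0,0,0,0,0.5]]'
python3 - <<'E'
from h import *
s=stat(); c=r.camera("wrist"); P=np.array([.5875,-.1775,.1])
u=proj(c,P).astype(int); print(u); k=c["pixels"][90:270,136:376]
cv2.imwrite("pics/w7.png",cv2.resize(k[:,:,::-1],None,fx=3.2,fy=3.2,interpolation=cv2.INTER_CUBIC))
c=r.camera("scene"); cv2.imwrite("pics/s7.png",cv2.resize(c["pixels"][150:260,150:300,::-1],None,fx=5,fy=5,interpolation=cv2.INTER_CUBIC))
E
```

```text
time: 18.85
ee_pos: [0.5847, -0.1796, 0.1408]
eef_rot: [0.204, 0.979, 0.011, 0.006]
ft_force: [-0.1, -0.1, -0.5]
width: 0.0434
time: 19.85
ee_pos: [0.6086, -0.1929, 0.2457]
eef_rot: [0.204, 0.979, 0.011, 0.011]
ft_force: [0.3, 0.8, 0.0]
width: 0.0435
t 19.85 pos [ 0.6086 -0.1929  0.2457] F [0.3 0.8 0. ] w 0.0435 q [-0.05  0.36  0.39  1.46 -0.16  1.33  1.51]
[259 160]
```

View pics/w7.png

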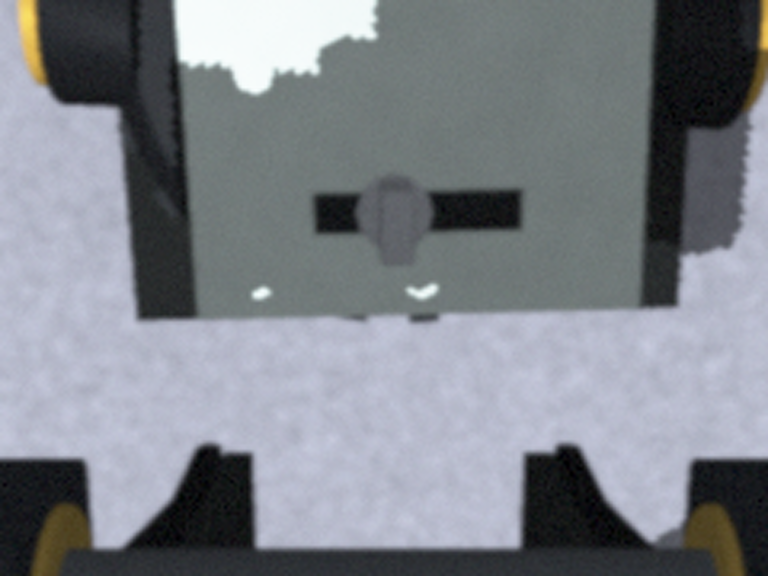

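View pics/s7.png

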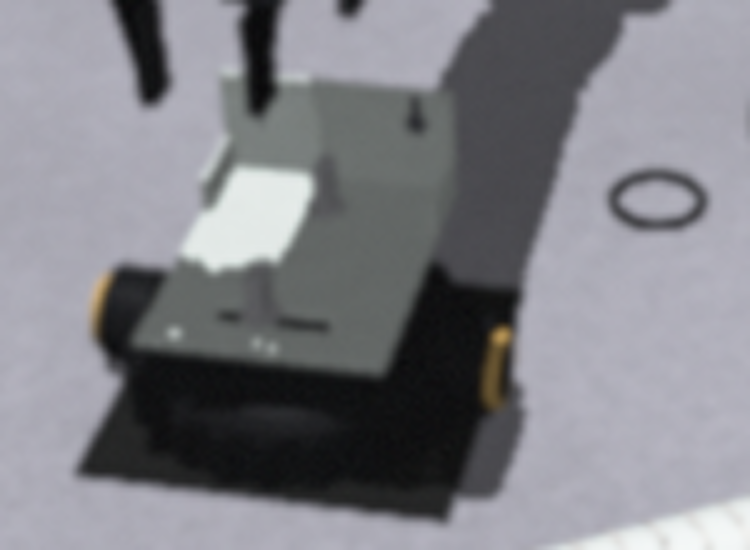

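In the wrist crop the collar (395,212) sits over the slot, about 7 mm off its middle. It is 80 px wide, which matches 22 mm at plate level. The scene crop shows the tab upright, about as tall as the pivot pin's. Before handing in I'll check the height across the two views.

```bash
python3 - <<'E'
from h import *
w=r.camera("wrist"); s=r.camera("scene")
fw=lambda U,V:(136+(U+.5)/3.2-.5,90+(V+.5)/3.2-.5); fs=lambda U,V:(150+(U+.5)/5-.5,150+(V+.5)/5-.5)
C=plane(w,*fw(395,212),.0825); print("collar",C)
print("upright home tab far top edge predicted wrist crop",(proj(w,[C[0]+.0042,C[1]-.0017,.1085])-[136,90]+.5)*3.2-.5,"seen ~ (397,265)")
print("scene tab top pred if home",(proj(s,[C[0],C[1],.1085])-[150,150]+.5)*5-.5,"if on pad",(proj(s,[C[0],C[1],.128])-[150,150]+.5)*5-.5,"seen ~(260,262)")
print(tri([ray(w,*fw(396,245)),ray(s,*fs(260,265))]))
r.close_job(); stat()
E
```

```text
collar [ 0.58609169 -0.17696655  0.0825    ]
upright home tab far top edge predicted wrist crop [398.67867915 245.05202586] seen ~ (397,265)
scene tab top pred if home [259.08147513 264.87470531] if on pad [256.04665879 233.24032328] seen ~(260,262)
(array([ 0.58960874, -0.17793238,  0.11097184]), [0.0012588468866723936, 0.0012588468866723548])
the job is handed in; nothing more can be done
the job is handed in; nothing more can be done
```

The thumb pin is in the hidden hole and fully home, the gripper has let go and stands clear, and the job is handed in at about 20 s of the 70 s allowed.

**What I did:** I took the pin from the middle hole of the parts block and put its tip through the slot onto the pad, touching at about 4 N. I felt along the slot towards bracket -y. The tip dropped in about 7 mm from the middle. I then pushed gently until the collar met the plate at 5.8 N. The highest force I read at any step was about 6 N.

**Checks that agreed:**
- When I stopped pushing, the pin tip was at z = 55.7 mm; fully home is 55.5 mm.
- After release, the wrist picture shows the collar over the slot at plate level.
- In the scene picture the tab top is within 3 px of where a fully home pin should appear; a pin still riding on the pad would be about 30 px off.
- Measured from two views, the tab top is at 111 mm, against 108.5 mm expected.

**Checks that disagreed:**
- My forecast of the tab's edge in the wrist crop was about 20 px off. I had used half the tab's thickness where half its width faced that way; correcting for that should account for the gap, but I did not rerun it.
- The top and wrist cameras differed by 3–5 mm on positions, so I used the wrist view and the contact readings.
- The tool was tilted about 2° while inserting, so the collar would have met the plate edge first. I relied on it settling flat on release.

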